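# Hang the lipped bin on the louvred panel and lock it

### The job

Hang the grey parts bin on the louvred panel: lift it over the panel's top rail and lower it gently until its rear lip has caught in the middle of the rail, without pressing hard or letting it fall, and let go so that it hangs there. Then turn the black wing knob on top of the panel a quarter turn counter-clockwise (seen from above) to its stop, so that the tongue swings over the lip and locks the bin. Leave the yellow tape measure and the wooden offcut where they are.

Things in the scene. Friction and masses are not known exactly. Their poses are not given: they have to be found in the camera images.
- bin: grey plastic parts bin, 120 mm long (x), 110 wide (y), 55 high, walls 4, front wall 36 high, 0.2 to 0.4 kg. Origin: centre of its underside; +x to its rear, where the lip is, +z up. Hung on the rail its x axis is parallel to the stand's; it then leans about 0.06 rad, the bottom of its rear wall back against the panel
- bin_grip (a point): grasp point on the bin, 80 mm above its underside: middle of the grip, an upright lengthwise wall on the bin's middle line, 12 mm thick (y), 70 long (x), standing 45 mm above the rim (top at z 100)
- lip_slot (a point): top middle of the slot under the bin's rear lip (bin x 65, z 51 mm). The slot is 10 mm wide (bin x 60..70), open below, between the rear wall and the 100 mm wide turned-down lip, 4 thick, straight to z 43, then flaring rearward (to x 77) to z 36. Hung, this point lies on the rail's top edge. Web above it: 4 mm
- stand: firmly fixed stand: grey louvred panel on two posts (tops at 157 mm). Origin: table height, middle of the panel sheet's front face; front faces -x, +x to its back, +z up. The panel is clamped at a height that is not measured and differs each time: the rail's top edge is 100 to 140 mm above the table and must be felt for or seen. It does not slide in use
- under_rail (a point): table-level point straight below the rail's middle (stand x -17 mm). The rail is an upturned strip 4 mm thick and 120 wide along the stand's y, with a pocket behind it 18 deep and 15 wide before the sheet, whose top is 4 mm above the rail's top edge. A round rest bar (12 mm, 47 mm below the rail's edge) stands out to x -22: the bin goes home best with its slot 1 to 2 mm in front of this point
- under_knob (a point): point on the table level straight below the wing knob's upright axis (stand x 33 mm). The wing, 12 mm thick and 48 long, spans 23 to 53 mm above the rail's top edge (grasp at 43), over a hood whose top is 18 mm above that edge
- wing (a joint): wing knob with its tongue under the hood, rad: 0 = open, wing parallel to the stand's y axis, tongue to +y; grows counter-clockwise seen from above to the stop at 1.57 = locked, wing parallel to the stand's x, tongue 2 to 4 mm above the lip. Stiff (about 0.05 N m), stays where left. Closed too early, the tongue bars the lip's way
- tape: yellow tape measure 73x38x66 mm, to be left alone; origin: centre of its underside
- offcut: plain wooden offcut 90x45x22 mm, to be left alone; origin: centre of its underside

How it is judged:
By the outcome, as a careful person would: the job done as asked, in the order asked, and still so for the second after the job is handed in, with the robot touching nothing.
It also fails if it takes over 64 s, if anything falls off the work surface, if the arm or the gripper's body presses on something with over 40 N, if the wrist force passes 120 N, or if a joint passes its speed limit or range.

### The arm

A 6-joint arm with a two-finger parallel gripper is mounted at the origin on a cart in front of the work surface, level with it; the furniture and walls round the work are solid. World frame = base frame: x ahead of the robot, y to its left, z up, the work surface at z = 0. Lengths are in mm, angles in rad, forces in N, time in s.
With the tool pointing down it reaches from about 350 to 975 mm from the base axis. Payload 7.1 kg.
Tool frame: the origin (TCP) lies at the very end of the fingers, on their centre line; the grasp point (between the pads) lies tcp_to_grasp behind it (tcp_to_grasp is the distance from the TCP to the grasp point, in mm); z points along the fingers, x is the direction in which the jaws open and shut, and the axes are right-handed (so a half turn about z gives the same grasp; the last joint's range is limited). The gripper opens to 88 mm and grips with 3 to 60 N. Pads are 20 mm wide; open, the fingers measure 115 mm over their backs; the gripper's body (75 mm by 178 mm) begins 61 mm behind the grasp point.
Start: joints at [1.094, 0.423, 1.63, -0, 1.089, -0.019], TCP at [276.202, 560.64, 222.675] pointing down, gripper open.
Joint ranges: [-3, 3], [-0.9, 2.11], [0.09, 2.58], [-1.31, 4.45], [0.11, 2.69], [-2.54, 2.54]. Speed limits (rad/s): [2.39, 2.39, 3.01, 3.14, 3.14, 3.14].

### API

Orientations are given as a rotation vector (axis times angle).
In Python, from workcell import get_obs, get_image, close_job, recognise, mark_of, tcp_to_grasp gives the robot as it stands. The module is installed in compiled form; this text tells all that it offers.
- The arm moves only by the tool move_arm, never from a script. Its argument "motion" is a list of rows, each a list of 7 numbers: the shift along the world's x, y, z in mm, then the turn, a rotation vector about the world's x, y, z in rad, then the finger opening in mm, from 0 to 87.8. A call has 1 to 5 rows; each row is the pose to reach, as a shift and turn from the pose commanded when the call began; what a row does not reach only later rows make up. A row lasts 1/12 s, in which the tool goes at most 41.7 mm and 7.16 degrees, less where a joint would pass 70% of its speed; a pose out of reach is approached as far as the arm can. A call with a gripper value outside its range is refused whole. The fingers move at their own pace and stop on an object; the grip force is fixed at half the most. Time passes only in rows, so rows that repeat a pose let the fingers close. It gives the time, the measured TCP pose, the force and the opening at its end, in the units of the state.
- get_obs(): the state, without advancing time (a new reading comes with each control period).
- get_image(name): name is "scene" or "top"; returns a dict with "color" (420x560x3 uint8, red, green, blue), "mtx" (3x3 intrinsics, pixels), "k1" (the pictures are not rectified: a ray, as slopes to the right and down, at radius r is drawn at 1 + k1 r^2 times it, then the intrinsics apply), "camera_from_world" (4x4, takes a point from world to camera coordinates). Camera axes: x right, y up, looking along -z (the intrinsics and any distortion apply to the point x, -y, -z); pixel columns grow to the right and rows downward; lengths in mm; the calibration is good to about 2 mm. A picture is of the moment at which its call begins. There is no depth.
- close_job(): hands the job in, once; it reports no verdict.
Trained networks look in a picture, given as the dict that the camera call returned (one of the last four; its "shot" number tells which), for a name from the list of things; names that differ only in an ending like _2 or _b are one class to them, and where a whole thing is asked for, a point or a joint stands for the part that bears it (a point fixed in the world has none). Each returns a list of dicts, best first, with "p" (0 to 1); they miss things now and then, are a little off and sometimes report something else, mostly with a low value. They report only what shows in the picture. A call takes as long as a camera call.
- recognise(picture, label): "bbox" ([centre column, centre row, width, height] in pixels, round what is visible of it).
- mark_of(picture, label): "location" ([row, column] in pixels: a listed point, or the origin of a listed thing).
The state is a dict: "t": time; "qpos": joint angles; "qvel": joint speeds; "joint_torque": joint torques, N m; "ee_pos": TCP position; "orientation": TCP orientation; "ft_force": force on the tool from outside, world axes, zero at the start; "moment": the same for the moment, N m; "width": finger opening in mm.
Only numpy, scipy, OpenCV 4.12 (cv2) and the standard library are available. Lean on these libraries where they do the work, as an engineer would, in place of code of your own. Each camera call takes 0.05 s, during which the arm holds its last target. There are 200 camera calls.

## Working session

There is one attempt and no reset: what is moved stays moved. The work goes in short steps, Python scripts to look and compute and a tool call to move; the robot and the scene stay as the last step left them, time stands still between calls to the robot, and variables do not carry over. Pictures are saved under pics/ and viewed, about 8 in all and at most 12, crops included, and the job is handed in when it is done.

Besides the shell and the picture viewer there is one more tool, called after "Request:" by a JSON object that holds its "fn" and its "kwargs". move_arm: Moves the arm, as the interface text tells. Its arguments: {"type":"object","properties":{"motion":{"type":"array"}},"required":["motion"]}

```bash
mkdir -p pics; cat > h.py <<'E'
import numpy as np, cv2
from workcell import *
def ray(im,row,col):
    K=np.array(im["mtx"]);d=np.array([im["k1"],0,0,0,0],float)
    u=cv2.undistortPoints(np.array([[[col,row]]],float),K,d)[0,0]
    T=np.array(im["camera_from_world"]);R=T[:3,:3]
    return -R.T@T[:3,3], R.T@np.array([u[0],-u[1],-1])
def onz(im,row,col,z):
    o,d=ray(im,row,col); return o+d*(z-o[2])/d[2]
def tri(obs):
    A=np.zeros((3,3));b=np.zeros(3)
    for im,r,c in obs:
        o,d=ray(im,r,c);d=d/np.linalg.norm(d);P=np.eye(3)-np.outer(d,d);A+=P;b+=P@o
    X=np.linalg.solve(A,b)
    return X,[np.linalg.norm((np.eye(3)-np.outer(d/np.linalg.norm(d),d/np.linalg.norm(d)))@(X-o)) for o,d in [ray(*q) for q in obs]]
def proj(im,p):
    T=np.array(im["camera_from_world"]);c=T[:3,:3]@np.array(p,float)+T[:3,3]
    q=np.array([c[0],-c[1],-c[2]]);x=q[:2]/q[2];x=x*(1+im["k1"]*(x@x));K=np.array(im["mtx"])
    return K[0,0]*x[0]+K[0,2],K[1,1]*x[1]+K[1,2]
def save(im,n,crop=None,s=1):
    a=im["color"]
    if crop: a=a[crop[1]:crop[3],crop[0]:crop[2]]
    cv2.imwrite("pics/"+n,cv2.resize(cv2.cvtColor(a,cv2.COLOR_RGB2BGR),None,fx=s,fy=s,interpolation=cv2.INTER_CUBIC))
E
python3 - <<'E'
from h import *
np.set_printoptions(precision=1,suppress=True)
I={n:get_image(n) for n in("scene","top")}
o=get_obs();print(o["ee_pos"],o["orientation"],o["width"],tcp_to_grasp,o["t"])
for n,im in I.items():
    save(im,n+"0.png"); print(n,ray(im,210,280),im["k1"])
    for l in["bin","bin_grip","lip_slot","stand","under_rail","under_knob","wing","tape","offcut"]:
        print(n,l,[(round(m["p"],2),np.round(m["location"],1).tolist()) for m in mark_of(im,l)[:2]])
    for l in["bin","stand","wing"]: print("box",l,[(round(m["p"],2),np.round(m["bbox"]).tolist()) for m in recognise(im,l)[:2]])
a=np.hstack([cv2.imread("pics/scene0.png"),cv2.imread("pics/top0.png")]);cv2.imwrite("pics/both.png",a)
E
```

```text
[276.  560.2 222. ] [ 2.7  1.7 -0. ] 87.82404784218441 18.700000000000003 0.1
scene (array([  -3.2, -727.9,  773.9]), array([ 0.5,  0.4, -0.7])) 0.032017123869484215
scene bin [(0.87, [278.3, 255.1])]
scene bin_grip [(0.57, [250.9, 254.1])]
scene lip_slot [(0.75, [243.6, 283.0])]
scene stand [(0.88, [207.9, 283.1])]
scene under_rail [(0.74, [211.1, 276.1])]
scene under_knob [(0.89, [203.4, 296.4])]Traceback (most recent call last):
  File "<stdin>", line 8, in <module>
ValueError: it knows: bin, bin_grip, lip_slot, offcut, stand, tape, under_knob, under_rail
```

View pics/scene0.png

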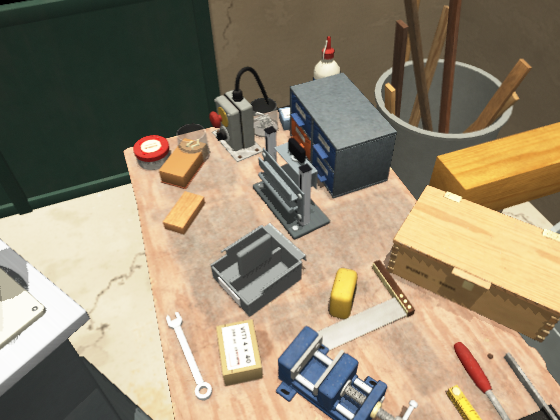

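The scene picture shows the bin at about (255,270), its lip facing the stand at (285,190). The black wing is at (297,150), the tape at (343,292) and the offcut at (185,212).

```bash
python3 - <<'E'
from h import *
np.set_printoptions(precision=1,suppress=True)
I={n:get_image(n) for n in("scene","top")}
Z=dict(bin=0,bin_grip=80,lip_slot=51,stand=0,under_rail=0,under_knob=0,tape=0,offcut=0)
for n,im in I.items():
    save(im,n+"1.png"); print(n,ray(im,210,280))
    for l in Z:
        print(n,l,[(round(m["p"],2),np.round(m["location"],1).tolist(),onz(im,*m["location"],Z[l])) for m in mark_of(im,l)[:2]])
    for l in["bin","stand"]: print("box",l,[(round(m["p"],2),np.round(m["bbox"]).tolist()) for m in recognise(im,l)[:2]])
E
```

```text
scene (array([  -3.2, -727.9,  773.9]), array([ 0.5,  0.4, -0.7]))
scene bin [(0.97, [282.6, 256.9], array([ 373.3, -360.2,   -0. ]))]
scene bin_grip [(0.74, [250.1, 255.0], array([ 383.4, -353. ,   80. ]))]
scene lip_slot [(0.87, [241.5, 286.7], array([ 449.2, -370.4,   51. ]))]
scene stand [(0.55, [208.0, 284.2], array([ 547.4, -287.6,    0. ]))]
scene under_rail [(0.63, [213.7, 279.3], array([ 529.1, -289.2,    0. ]))]
scene under_knob [(0.85, [202.1, 295.7], array([ 574.8, -296.4,    0. ])), (0.63, [238.3, 282.3], array([ 482.2, -333.5,    0. ]))]
scene tape [(0.78, [301.2, 339.1], array([ 431. , -499.7,    0. ]))]
scene offcut [(0.66, [213.4, 185.9], array([ 414.8, -137. ,    0. ]))]
box bin [(0.75, [257.0, 270.0, 98.0, 91.0])]
box stand [(0.96, [291.0, 180.0, 74.0, 113.0])]
top (array([ 443.3, -339.8,  934.1]), array([ 0.1,  0. , -1. ]))
top bin [(0.87, [284.4, 300.1], array([ 382.4, -346.7,    0. ]))]
top bin_grip [(0.83, [287.4, 302.8], array([ 382.2, -350.8,   80. ]))]
top lip_slot [(0.58, [253.0, 311.8], array([ 442.7, -369.6,   51. ]))]
top stand [(0.6, [202.6, 265.4], array([ 544.2, -282.9,    0. ])), (0.28, [187.4, 268.2], array([ 574.3, -289.2,    0. ]))]
top under_rail [(0.92, [209.7, 262.3], array([ 530.3, -276.5,    0. ]))]
top under_knob [(0.86, [186.0, 271.7], array([ 576.9, -296.2,    0. ])), (0.21, [287.8, 304.7], array([ 375.6, -355.5,    0. ]))]
top tape [(0.95, [253.1, 380.4], array([ 438.9, -504.9,    0. ]))]
top offcut [(0.62, [273.0, 195.9], array([ 409.4, -143.1,    0. ]))]
box bin [(0.96, [305.0, 282.0, 67.0, 78.0])]
box stand [(0.77, [268.0, 195.0, 98.0, 67.0])]
```

```bash
sleep 1; ls pics
```

```text
scene0.png
scene1.png
top1.png
```

```bash
python3 - <<'E'
import cv2
a=cv2.imread("pics/top1.png")[130:340,200:360];cv2.imwrite("pics/topc.png",cv2.resize(a,None,fx=3.6,fy=2.8*3.6/3.6 if 0 else 2.857*1.0,interpolation=2) if 0 else cv2.resize(a,None,fx=2.8,fy=2.8,interpolation=2))
a=cv2.imread("pics/scene1.png")[110:315,200:345];cv2.imwrite("pics/scenec.png",cv2.resize(a,None,fx=2.8,fy=2.8,interpolation=2))
A=cv2.imread("pics/topc.png");B=cv2.imread("pics/scenec.png");h=min(len(A),len(B));import numpy as np
C=np.hstack([A[:h],B[:h]])[:, :];print(C.shape)
cv2.imwrite("pics/c1.png",cv2.resize(C,(800,int(h*800/C.shape[1]))) if C.shape[1]>800 else C)
E
```

```text
(574, 854, 3)
```

View pics/c1.png

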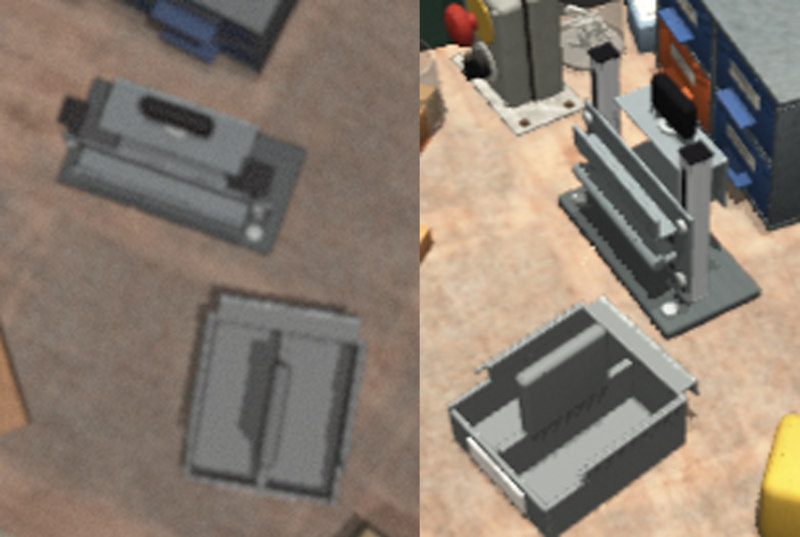

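```bash
cat > fit.py <<'E'
from h import *
from scipy.optimize import least_squares
S={n:get_image(n) for n in("scene","top")}
def W(p,q): # p x,y,yaw
    c,s=np.cos(p[2]),np.sin(p[2]); return [p[0]+c*q[0]-s*q[1],p[1]+s*q[0]+c*q[1],q[2]]
k=800/854*2.8
T=lambda x,y:("top",200+x/k,130+y/k); C=lambda x,y:("scene",200+(x-420)/k,110+y/k)
B=[((-60,55,36),T(186,474)),((-60,-55,36),T(337,500)),((77,50,36),T(218,291)),((77,-50,36),T(361,325)),
((-60,-55,0),C(545,535)),((-60,55,36),C(450,407)),((77,-50,36),C(697,390)),((77,50,36),C(602,298)) ]
H=lambda h:[((0,0,157),None)]
# stand picks: posts symmetric mean, wing axis, rail ends at height h
def stand(p):
    h=p[3];r=[]
    for q,(n,u,v) in [((33,0,h+53),T(178,116)),((33,24,h+53),T(143,103)),((33,-24,h+53),T(213,129)),
       ((33,0,h+53),C(673,95)),((-17,60,h),T(80,158)),((-17,-60,h),T(247,212)),((-17,60,h),C(577,130)),((-17,-60,h),C(665,235))]:
        x=proj(S[n],W(p,q)); r+=[x[0]-u,x[1]-v]
    return np.array(r)
def binr(p):
    r=[]
    for q,(n,u,v) in B: x=proj(S[n],W(p,q)); r+=[x[0]-u,x[1]-v]
    return np.array(r)
if __name__=="__main__":
    np.set_printoptions(precision=2,suppress=True)
    b=least_squares(binr,[382,-350,-.2],x_scale=[10,10,.1],loss="soft_l1");print(b.x);print(b.fun.reshape(-1,2))
    s=least_squares(stand,[546,-285,-.3,120],x_scale=[10,10,.1,10],loss="soft_l1");print(s.x);print(s.fun.reshape(-1,2))
    b,s=b.x,s.x;h=s[3]
    im={}
    for n,(cx,cy) in dict(top=(228,140),scene=(245,112)).items():
        Z=4
        a=cv2.resize(cv2.cvtColor(S[n]["color"],4),None,fx=Z,fy=Z,interpolation=2)
        def L(p,qs,col):
            pts=[np.round((np.array(proj(S[n],W(p,q)))+.5)*Z).astype(int).tolist() for q in qs]
            for i,j in zip(pts,pts[1:]): cv2.line(a,i,j,col,1)
        g=(0,255,0);r=(0,0,255)
        L(b,[(-60,-55,0),(-60,55,0)],g);L(b,[(-60,-55,0),(60,-55,0)],g);L(b,[(-60,-55,36),(-60,55,36)],g);L(b,[(-60,-55,36),(-60,-55,0)],g)
        L(b,[(77,50,36),(77,-50,36)],g);L(b,[(-35,6,100),(35,6,100),(35,-6,100),(-35,-6,100),(-35,6,100)],r)
        L(s,[(-19,60,h),(-19,-60,h),(-15,-60,h),(-15,60,h),(-19,60,h)],g);L(s,[(33,24,h+53),(33,-24,h+53)],r);L(s,[(0,60,h+4),(0,-60,h+4)],r)
        im[n]=a[cy*Z:cy*Z+600,cx*Z:cx*Z+400] if n=="scene" else a[cy*Z:cy*Z+600,cx*Z:cx*Z+400]
    cv2.imwrite("pics/fit.png",np.hstack([im["top"],im["scene"]]))
E
python3 fit.py
```

```text
[ 383.14 -352.27   -0.18]
[[-1.8   1.64]
 [-1.03  1.31]
 [ 0.22 -0.67]
 [-1.71 -5.27]
 [ 2.84  2.  ]
 [-1.16 -0.23]
 [ 1.31 -0.13]
 [ 1.22  3.33]]
[ 546.4  -287.1    -0.33   95.36]
[[ 0.44 -1.16]
 [ 0.14 -0.46]
 [ 0.8  -1.85]
 [ 1.06  0.85]
 [-1.15  4.37]
 [-0.5   4.08]
 [-0.69  0.72]
 [-0.39 -2.48]]
```

```bash
sleep 1
```

```text
(no output)
```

View pics/fit.png

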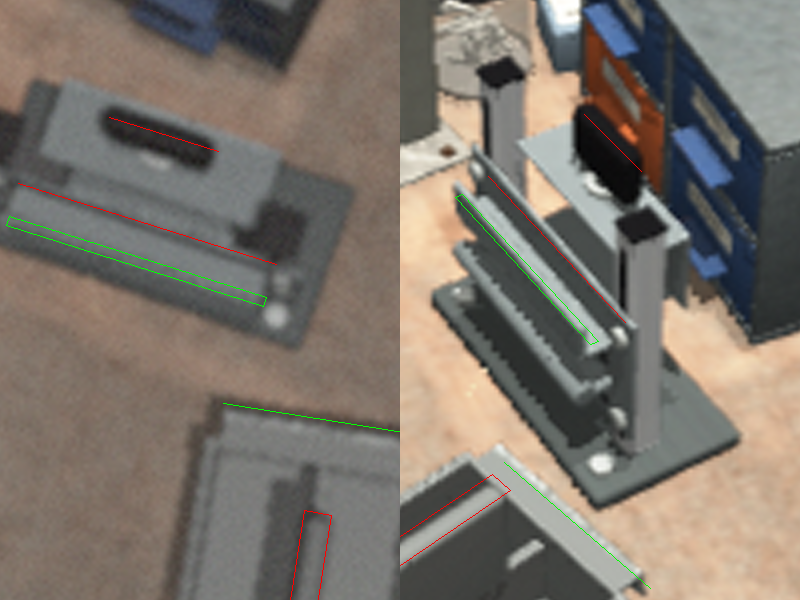

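```bash
python3 - <<'E'
from h import *
np.set_printoptions(precision=1,suppress=True)
s,t=get_image("scene"),get_image("top")
for n,a,b in [("wing",(268,174.2),(297,148.2)),("far",(229.5,193.8),(259.2,158.7)),("near",(295,213.5),(296.2,198.2))]:
    print(n,tri([(t,a[1]-.5,a[0]-.5),(s,b[1]-.5,b[0]-.5)]))
E
```

```text
wing (array([ 576.7, -296.4,  146.6]), [np.float64(0.1348158848197758), np.float64(0.13481588481975382)])
far (array([ 551.3, -224.2,   99.7]), [np.float64(0.9227965734992195), np.float64(0.9227965734991885)])
near (array([ 514.8, -340.3,   91.6]), [np.float64(0.7457560489948928), np.float64(0.7457560489948367)])
```

The overlay fits. In the scene crop the rail's top edge runs (457,187)–(605,345). That puts the rail's middle near (531,-282), its height at about 97–100 mm and the stand's yaw near -0.315. The bin grip is near (383,-352) with yaw -0.18. I'm moving now.

Request:
{"fn": "move_arm", "kwargs": {"motion": [[14,-38,0,0,0,0.054,87],[28,-76,0,0,0,0.108,87],[42,-114,0,0,0,0.162,87],[56,-152,0,0,0,0.216,87],[70,-190,0,0,0,0.27,87]]}}

```text
t: 2.12
ee_pos: [346.4, 369.0, 222.7]
orientation: [2.417, 2.007, 0.0]
ft_force: [0.2, 0.6, 0.8]
width: 86.8
```

Request:
{"fn": "move_arm", "kwargs": {"motion": [[16,-38,0,0,0,0,87],[32,-76,0,0,0,0,87],[48,-114,0,0,0,0,87],[64,-152,0,0,0,0,87],[80,-190,0,0,0,0,87]]}}

```text
t: 2.53
ee_pos: [426.6, 178.8, 223.0]
orientation: [2.419, 2.004, 0.001]
ft_force: [0.6, -0.1, -0.8]
width: 86.9
```

Request:
{"fn": "move_arm", "kwargs": {"motion": [[5,-41,0,0,0,0,87],[10,-82,0,0,0,0,87],[15,-123,0,0,0,0,87],[20,-164,0,0,0,0,87],[25,-205,0,0,0,0,87]]}}

```text
t: 2.95
ee_pos: [451.1, -26.4, 223.0]
orientation: [2.42, 2.003, 0.001]
ft_force: [1.9, -0.0, -0.7]
width: 86.9
```

Request:
{"fn": "move_arm", "kwargs": {"motion": [[-6,-40,0,0,0,0,87],[-12,-80,0,0,0,0,87],[-18,-120,0,0,0,0,87],[-24,-160,0,0,0,0,87],[-30,-200,0,0,0,0,87]]}}

```text
t: 3.37
ee_pos: [420.6, -226.4, 223.0]
orientation: [2.42, 2.003, 0.001]
ft_force: [1.0, 0.5, -0.4]
width: 86.9
```

Request:
{"fn": "move_arm", "kwargs": {"motion": [[-12,-38,0,0,0,0,87],[-24,-76,0,0,0,0,87],[-37,-114,0,0,0,0,87],[-37.6,-125.6,-30,0,0,0,87],[-37.6,-125.6,-60,0,0,0,87]]}}

```text
t: 3.78
ee_pos: [384.2, -354.6, 163.8]
orientation: [2.419, 1.994, 0.001]
ft_force: [0.7, -0.3, -0.1]
width: 87.1
```

```bash
python3 - <<'E'
from h import *
np.set_printoptions(precision=1,suppress=True)
for n in("scene","top"):
    im=get_image(n); save(im,n+"2.png",(200,130,360,340) if n=="top" else (190,100,350,310),2.5)
    for l,z in(("bin_grip",80),("lip_slot",51)): print(n,l,[(round(m["p"],2),onz(im,*m["location"],z)) for m in mark_of(im,l)[:1]])
A,B=[cv2.imread(f"pics/{n}2.png") for n in("top","scene")];cv2.imwrite("pics/g2.png",np.hstack([A,B]))
E
```

```text
scene bin_grip [(0.75, array([ 387.1, -353.2,   80. ]))]
scene lip_slot [(0.77, array([ 445.8, -367.1,   51. ]))]
top bin_grip []
top lip_slot [(0.59, array([ 451.1, -371.1,   51. ]))]
```

```bash
sleep 1
```

```text
(no output)
```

View pics/g2.png

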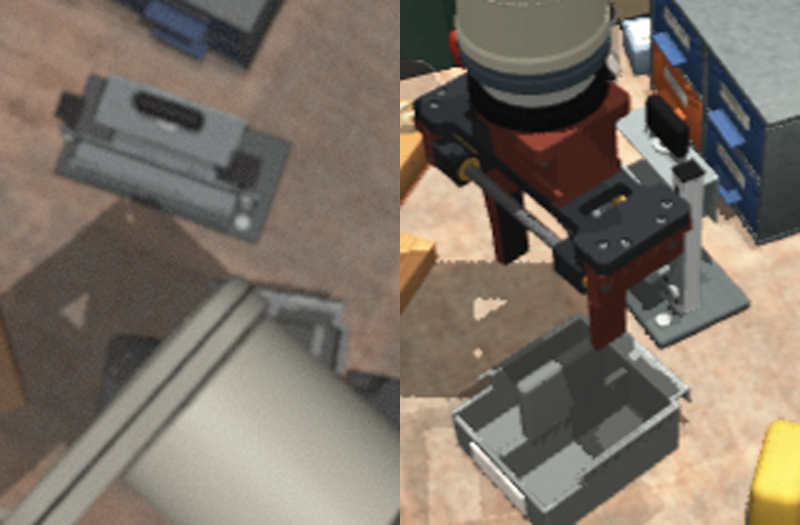

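The jaws (fingers near (510,240) and (607,330) in the scene crop) straddle the grip. I'm descending and gripping.

Request:
{"fn": "move_arm", "kwargs": {"motion": [[0,0,-30,0,0,0,87],[0,0,-60,0,0,0,87],[0,0,-85,0,0,0,87],[0,0,-99,0,0,0,87],[0,0,-99,0,0,0,87]]}}

```text
t: 4.5
ee_pos: [383.4, -348.8, 62.7]
orientation: [-2.417, -2.003, 0.0]
ft_force: [0.2, 1.1, -0.1]
width: 86.8
```

Request:
{"fn": "move_arm", "kwargs": {"motion": [[0,0,0,0,0,0,50],[0,0,0,0,0,0,30],[0,0,0,0,0,0,16],[0,0,0,0,0,0,5],[0,0,0,0,0,0,5]]}}

```text
t: 4.92
ee_pos: [384.1, -350.4, 64.7]
orientation: [2.418, 2.002, 0.0]
ft_force: [-0.8, -0.1, 0.7]
width: 57.4
```

Request:
{"fn": "move_arm", "kwargs": {"motion": [[0,0,0,0,0,0,5],[0,0,0,0,0,0,5],[0,0,0,0,0,0,5],[0,0,0,0,0,0,5],[0,0,0,0,0,0,5]]}}

```text
t: 5.33
ee_pos: [383.5, -349.9, 63.6]
orientation: [-2.42, -2.003, 0.0]
ft_force: [0.8, -0.3, -0.5]
width: 23.7
```

Request:
{"fn": "move_arm", "kwargs": {"motion": [[0,0,0,0,0,0,5],[0,0,0,0,0,0,5],[0,0,0,0,0,0,5],[0,0,0,0,0,0,5],[0,0,0,0,0,0,5]]}}

```text
t: 5.75
ee_pos: [383.7, -350.2, 63.7]
orientation: [2.42, 2.003, 0.0]
ft_force: [0.5, -0.9, -1.8]
width: 11.9
```

Request:
{"fn": "move_arm", "kwargs": {"motion": [[0,0,20,0,0,0,5],[0,0,50,0,0,0,5],[0,0,80,0,0,0,5],[0,0,110,0,0,-0.07,5],[0,0,120,0,0,-0.135,5]]}}

```text
t: 6.17
ee_pos: [384.6, -350.7, 187.1]
orientation: [2.549, 1.83, 0.001]
ft_force: [1.4, -0.8, -2.5]
width: 12.2
```

```bash
python3 - <<'E'
from h import *
np.set_printoptions(precision=2,suppress=True)
im={n:get_image(n) for n in("scene","top")}
o=get_obs();print(o["ee_pos"],o["orientation"],o["ft_force"],o["moment"],o["width"])
for n in im:
    for l in("bin_grip","lip_slot"):
        for m in mark_of(im[n],l)[:1]: print(n,l,m["p"],m["location"],onz(im[n],*m["location"],o["ee_pos"][2]+18.7-(29 if l=="lip_slot" else 0)))
A=im["top"]["color"][130:340,200:360];B=im["scene"]["color"][80:290,190:350]
cv2.imwrite("pics/g3.png",cv2.resize(cv2.cvtColor(np.hstack([A,B]),4),None,fx=2.5,fy=2.5,interpolation=2))
E
```

```text
[ 384.33 -350.43  185.52] [2.55 1.83 0.  ] [ 0.97 -0.21 -3.55] [ 0.   -0.03  0.05] 12.011023166141031
scene bin_grip 0.79 [200.2, 246.7] [ 380.22 -348.03  204.22]
```

```bash
sleep 1
```

```text
(no output)
```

View pics/g3.png

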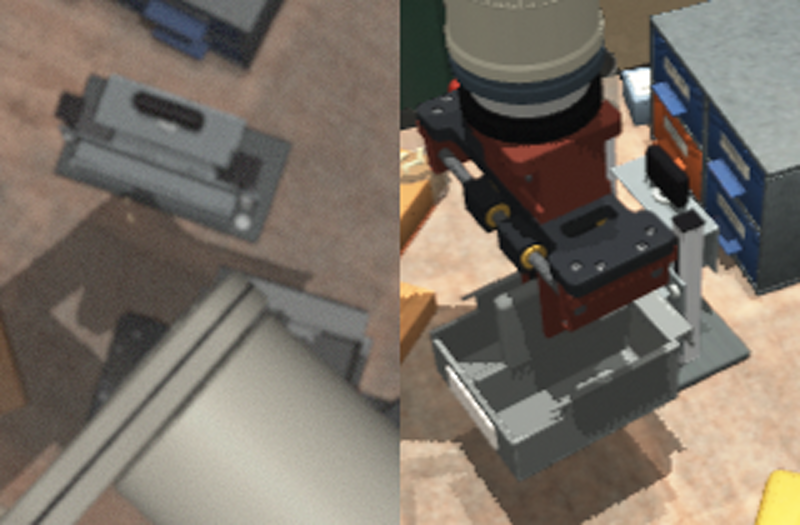

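The bin is held level and squarely. In the top crop its lip corner is near (370,318). I'll move to a station just in front of the rail and measure lip against rail in one picture.

Request:
{"fn": "move_arm", "kwargs": {"motion": [[12,25,0,0,0,0,5],[25,50,0,0,0,0,5],[37,75,0,0,0,0,5],[49.6,100.6,0,0,0,0,5],[49.6,100.6,0,0,0,0,5]]}}

```text
t: 6.88
ee_pos: [433.5, -245.5, 182.0]
orientation: [-2.543, -1.838, 0.0]
ft_force: [-0.4, 0.4, -3.4]
width: 11.9
```

```bash
python3 - <<'E'
from h import *
np.set_printoptions(precision=2,suppress=True)
t=[get_image("top") for _ in range(6)]; s=[get_image("scene") for _ in range(4)]
o=get_obs();print(o["ee_pos"],o["orientation"],o["ft_force"])
A=np.mean([i["color"] for i in t],0).astype(np.uint8)[140:240,220:320]
B=np.mean([i["color"] for i in s],0).astype(np.uint8)[120:220,240:340]
f=lambda a:cv2.resize(cv2.cvtColor(a,4),None,fx=6,fy=6,interpolation=2)
cv2.imwrite("pics/g4.png",f(A)); cv2.imwrite("pics/g5.png",f(B))
E
```

```text
[ 432.92 -249.92  183.63] [-2.55 -1.83  0.  ] [ 0.85  0.2  -3.5 ]
```

```bash
sleep 1
```

```text
(no output)
```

View pics/g4.png

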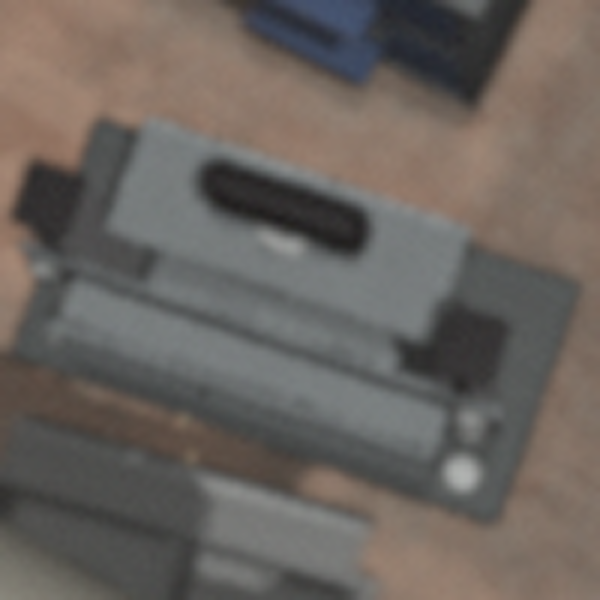

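```bash
cat > rect.py <<'E'
from h import *
def rect(im,A,z,yaw,u0,v0,xr,yr,k=4):
    c,s=np.cos(yaw),np.sin(yaw);U=np.array([c,s]);V=np.array([-s,c])
    xs=np.arange(xr[1],xr[0],-1/k);ys=np.arange(yr[1],yr[0],-1/k)
    M=np.zeros((len(xs),len(ys),2),np.float32)
    P=np.array([[np.r_[(u0+x)*U+(v0+y)*V,z] for y in ys] for x in xs]).reshape(-1,3)
    T=np.array(im["camera_from_world"]);C=P@T[:3,:3].T+T[:3,3];q=C[:,:2]*[1,-1]/-C[:,2:];r=(q**2).sum(1,keepdims=True);q=q*(1+im["k1"]*r)
    K=np.array(im["mtx"]);m=(q*[K[0,0],K[1,1]]+[K[0,2],K[1,2]]).reshape(len(xs),len(ys),2).astype(np.float32)
    return cv2.remap(A,m[...,0].copy(),m[...,1].copy(),cv2.INTER_CUBIC)
E
python3 - <<'E'
from rect import *
t=[get_image("top") for _ in range(6)]
A=np.mean([i["color"] for i in t],0).astype(np.uint8);im=t[-1];o=get_obs()["ee_pos"]
out=[]
for z,xr in((98,(-60,60)),(156,(-70,50))):
    R=cv2.cvtColor(rect(im,A,z,-.315,590.9,-103.2,xr,(-70,30)),4)
    for x in range(xr[0],xr[1],10):
        r=int((xr[1]-x)*4);cv2.line(R,(0,r),(14,r),(0,255,255),1);cv2.line(R,(386,r),(400,r),(0,255,255),1);cv2.putText(R,str(x),(15,r+4),0,.35,(0,0,255),1)
    out.append(R)
    if z==98:
        g=rect(im,A,z,-.315,590.9,-103.2,(-20,30),(-40,10),2).mean((1,2));print(np.c_[np.arange(30,-20,-.5),g.round(0)][::1].T.tolist()[1])
    else:
        g=rect(im,A,z,-.315,590.9,-103.2,(-55,0),(-40,-25),2).mean((1,2));print(np.c_[g.round(0)].T.tolist())
cv2.imwrite("pics/rect.png",np.hstack(out)); print(o)
E
```

```text
[105.0, 103.0, 101.0, 100.0, 100.0, 101.0, 101.0, 102.0, 104.0, 105.0, 107.0, 109.0, 111.0, 113.0, 115.0, 116.0, 117.0, 117.0, 117.0, 116.0, 115.0, 113.0, 111.0, 109.0, 106.0, 103.0, 99.0, 96.0, 93.0, 91.0, 91.0, 92.0, 96.0, 101.0, 106.0, 111.0, 115.0, 119.0, 122.0, 123.0, 124.0, 124.0, 125.0, 125.0, 125.0, 125.0, 125.0, 125.0, 125.0, 125.0, 125.0, 124.0, 123.0, 121.0, 120.0, 118.0, 116.0, 115.0, 114.0, 113.0, 111.0, 110.0, 108.0, 106.0, 103.0, 100.0, 96.0, 93.0, 90.0, 88.0, 86.0, 86.0, 86.0, 85.0, 85.0, 84.0, 82.0, 80.0, 78.0, 77.0, 75.0, 74.0, 73.0, 72.0, 71.0, 70.0, 70.0, 70.0, 71.0, 73.0, 75.0, 78.0, 81.0, 84.0, 86.0, 87.0, 89.0, 90.0, 90.0, 91.0]
[[126.0, 126.0, 125.0, 124.0, 123.0, 122.0, 121.0, 120.0, 118.0, 116.0, 114.0, 112.0, 110.0, 107.0, 103.0, 98.0, 94.0, 90.0, 87.0, 86.0, 86.0, 87.0, 87.0, 86.0, 85.0, 84.0, 82.0, 80.0, 77.0, 75.0, 74.0, 73.0, 72.0, 72.0, 73.0, 76.0, 79.0, 84.0, 89.0, 94.0, 99.0, 103.0, 106.0, 109.0, 110.0, 111.0, 112.0, 112.0, 111.0, 109.0, 107.0, 103.0, 100.0, 96.0, 94.0, 93.0, 96.0, 100.0, 106.0, 113.0, 119.0, 124.0, 128.0, 130.0, 130.0, 129.0, 127.0, 125.0, 123.0, 122.0, 122.0, 121.0, 121.0, 121.0, 121.0, 121.0, 120.0, 121.0, 121.0, 121.0, 122.0, 122.0, 122.0, 122.0, 122.0, 122.0, 121.0, 120.0, 119.0, 118.0, 115.0, 112.0, 107.0, 102.0, 96.0, 90.0, 86.0, 82.0, 81.0, 81.0, 82.0, 83.0, 85.0, 85.0, 86.0, 86.0, 87.0, 87.0, 86.0, 86.0]]
[ 433.15811036 -249.43779929  183.72077618]
```

```bash
sleep 1
```

```text
(no output)
```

View pics/rect.png

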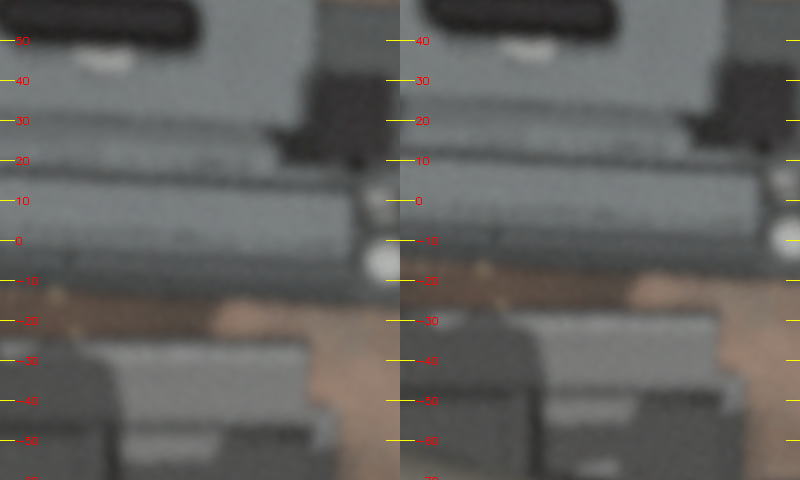

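```bash
python3 - <<'E'
from rect import *
t=[get_image("top") for _ in range(8)]
A=np.mean([i["color"] for i in t],0).mean(2).astype(np.float32);im=t[-1]
yaw,u0,v0=-.315,590.9,-103.2
def line(z,xr,yr,kind):
    R=rect(im,A,z,yaw,u0,v0,xr,yr,4);R=cv2.GaussianBlur(R,(0,0),3)
    xs=np.arange(xr[1],xr[0],-.25);ys=np.arange(yr[1],yr[0],-.25)
    if kind=="min": p=xs[R.argmin(0)]
    else:
        G=np.gradient(R,axis=0); p=xs[(G*kind).argmax(0)]  # kind=+1: brighter going -x
    f=np.polyfit(ys,p,1); k=abs(p-np.polyval(f,ys))<1.5; f=np.polyfit(ys[k],p[k],1)
    print(z,xr,yr,kind,"slope %.3f x0 %.2f  n %.2f"%(f[0],f[1],k.mean()))
line(102,(10,21),(-50,45),"min"); line(98,(-8,4),(-50,50),-1)
line(98,(20,32),(-25,15),"min")
line(173,(-35,-24),(-46,-12),1);line(175,(-53,-42),(-46,-30),-1);line(156,(-35,-24),(-46,-12),"min")
R=rect(im,A,98,yaw,u0,v0,(2,10),(-75,75),2).mean(0);print(R.round().astype(int)[::4].tolist())
R=rect(im,A,175,yaw,u0,v0,(-40,-34),(-60,-40),2).mean(0);print(R.round().astype(int)[::2].tolist())
for l in("lip_slot","bin","under_rail","under_knob","stand"):
    m=mark_of(im,l)[:1]
    for q in m: print(l,q["p"],onz(im,*q["location"],{"lip_slot":171,"bin":120}.get(l,0)))
E
```

```text
102 (10, 21) (-50, 45) min slope 0.053 x0 15.71  n 0.67
98 (-8, 4) (-50, 50) -1 slope 0.049 x0 -2.02  n 1.00
98 (20, 32) (-25, 15) min slope 0.065 x0 29.32  n 1.00
173 (-35, -24) (-46, -12) 1 slope 0.036 x0 -28.58  n 1.00
175 (-53, -42) (-46, -30) -1 slope 0.031 x0 -46.29  n 1.00
156 (-35, -24) (-46, -12) min slope 0.097 x0 -23.42  n 1.00
[126, 120, 102, 85, 82, 79, 80, 94, 111, 116, 115, 115, 118, 119, 120, 118, 120, 121, 122, 121, 121, 122, 122, 122, 123, 121, 120, 121, 122, 122, 123, 122, 123, 123, 123, 123, 123, 122, 122, 122, 122, 123, 123, 124, 124, 124, 124, 124, 124, 125, 125, 125, 126, 126, 126, 126, 126, 126, 126, 126, 126, 124, 125, 123, 124, 123, 108, 84, 82, 99, 110, 108, 93, 78, 79]
[123, 122, 122, 123, 123, 123, 123, 123, 120, 118, 119, 121, 125, 127, 127, 127, 127, 127, 127, 127]
lip_slot 0.94 [ 491.70152029 -273.52950526  171.        ]
bin 0.33 [ 518.5761784  -279.94369276  120.        ]
under_rail 0.9 [ 529.27641833 -278.22638058    0.        ]
under_knob 0.6 [ 579.32485111 -293.64124347    0.        ]
stand 0.94 [ 545.34866133 -277.80243738    0.        ]
```

The rectified picture and line fits show the stand's yaw about 0.017 rad beyond the bin's. The slot is 37 mm in front of the rail's middle line. I'm traversing 35.6 mm, correcting the yaw, then lowering 48 mm to just above the rail.

Request:
{"fn": "move_arm", "kwargs": {"motion": [[9,-2,0,0,0,-0.01,5],[18,-4,0,0,0,-0.02,5],[27,-6,0,0,0,-0.02,5],[34.8,-8.2,0,0,0,-0.02,5],[34.8,-8.2,-10,0,0,-0.02,5]]}}

```text
t: 8.75
ee_pos: [471.5, -259.0, 175.1]
orientation: [2.563, 1.808, 0.004]
ft_force: [0.7, 0.4, -2.7]
width: 11.8
```

Request:
{"fn": "move_arm", "kwargs": {"motion": [[0,0,-10,0,0,0,5],[0,0,-20,0,0,0,5],[0,0,-30,0,0,0,5],[0,0,-38,0,0,0,5],[0,0,-38,0,0,0,5]]}}

```text
t: 9.17
ee_pos: [466.4, -256.7, 133.3]
orientation: [-2.565, -1.808, 0.003]
ft_force: [-1.2, 0.0, -2.5]
width: 12.1
```

```bash
python3 - <<'E'
from rect import *
t=[get_image("top") for _ in range(6)];s=[get_image("scene") for _ in range(6)]
A=np.mean([i["color"] for i in t],0).astype(np.uint8);B=np.mean([i["color"] for i in s],0).astype(np.uint8)
o=get_obs();print(o["ee_pos"].round(1) if hasattr(o["ee_pos"],"round") else o["ee_pos"],o["ft_force"],o["moment"])
a=rect(t[-1],A,110,-.35,590.9-3.6,-103.2,(-50,65),(-70,30),4)
b=cv2.resize(B[130:245,240:340],None,fx=4,fy=4,interpolation=2)
cv2.imwrite("pics/g6.png",cv2.cvtColor(np.hstack([a,b]),4))
E
```

```text
[ 468.1 -257.6  135.9] [-0.265166    0.31822727 -3.16483246] [-0.02058059  0.0304251   0.02825356]
```

```bash
sleep 1
```

```text
(no output)
```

View pics/g6.png

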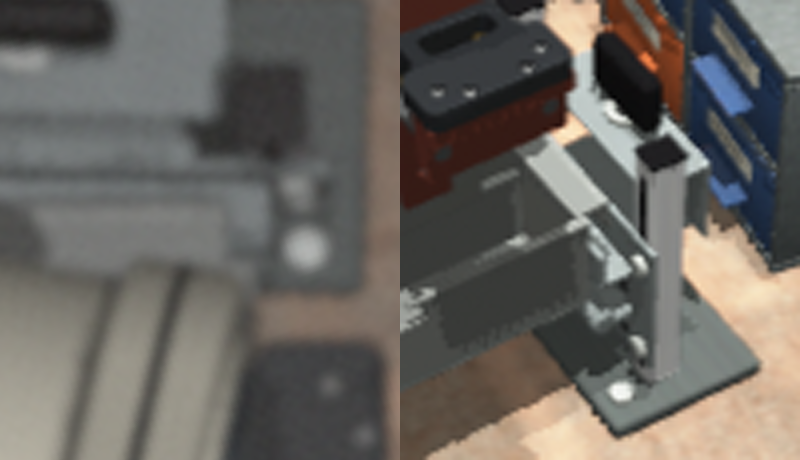

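The lip is parallel to the panel and sits over the pocket. The gap from lip to sheet is about 6 mm, as planned. I'm lowering slowly while watching the force.

Request:
{"fn": "move_arm", "kwargs": {"motion": [[0,0,-2,0,0,0,5],[0,0,-4,0,0,0,5],[0,0,-6,0,0,0,5],[0,0,-8,0,0,0,5],[0,0,-8,0,0,0,5]]}}

```text
t: 10.18
ee_pos: [467.7, -257.4, 127.1]
orientation: [-2.567, -1.809, 0.001]
ft_force: [-0.9, 0.1, -2.0]
width: 11.8
```

Request:
{"fn": "move_arm", "kwargs": {"motion": [[0,0,-1,0,0,0,5],[0,0,-2,0,0,0,5],[0,0,-3,0,0,0,5],[0,0,-4,0,0,0,5],[0,0,-4,0,0,0,5]]}}

```text
t: 10.6
ee_pos: [468.0, -257.6, 123.5]
orientation: [-2.568, -1.81, -0.0]
ft_force: [0.3, 0.1, -2.9]
width: 11.6
```

Request:
{"fn": "move_arm", "kwargs": {"motion": [[0,0,-1,0,0,0,5],[0,0,-2,0,0,0,5],[0,0,-3,0,0,0,5],[0,0,-4,0,0,0,5],[0,0,-4,0,0,0,5]]}}

```text
t: 11.02
ee_pos: [468.0, -257.6, 119.5]
orientation: [2.568, 1.81, 0.0]
ft_force: [-0.1, 0.8, -2.7]
width: 11.6
```

```bash
python3 - <<'E'
from workcell import *
o=get_obs();print(o["ee_pos"],o["ft_force"],o["moment"])
E
```

```text
[ 468.0486536  -257.58189792  119.54280849] [-0.06591584  0.8012568  -2.74538823] [-0.0326695  -0.04354355 -0.0340582 ]
```

Request:
{"fn": "move_arm", "kwargs": {"motion": [[0,0,-1,0,0,0,5],[0,0,-2,0,0,0,5],[0,0,-3,0,0,0,5],[0,0,-3,0,0,0,5]]}}

```text
t: 11.35
ee_pos: [468.1, -257.6, 116.5]
orientation: [2.568, 1.81, 0.0]
ft_force: [0.5, -0.6, -3.8]
width: 11.8
```

Request:
{"fn": "move_arm", "kwargs": {"motion": [[0,0,-0.7,0,0,0,5],[0,0,-1.4,0,0,0,5],[0,0,-2,0,0,0,5],[0,0,-2,0,0,0,5]]}}

```text
t: 11.68
ee_pos: [467.8, -257.5, 115.4]
orientation: [-2.568, -1.81, 0.0]
ft_force: [-3.8, 2.6, 6.5]
width: 11.9
```

Contact is at +6.5 N with a forward push. It could be the web on the rail or the wall on the rest bar, so I'm nudging 1.2 mm forward to tell which.

Request:
{"fn": "move_arm", "kwargs": {"motion": [[-0.5,0.2,0,0,0,0,5],[-1.1,0.4,0,0,0,0,5],[-1.1,0.4,0,0,0,0,5],[-1.1,0.4,0,0,0,0,5]]}}

```text
t: 12.02
ee_pos: [467.6, -257.4, 115.2]
orientation: [2.567, 1.809, 0.001]
ft_force: [1.1, 1.6, 6.4]
width: 11.8
```

```bash
python3 - <<'E'
from workcell import *
for i in range(4):
    get_image("top");o=get_obs();print(o["ee_pos"].round(2),o["ft_force"].round(1),o["moment"].round(2))
E
```

```text
[ 467.61 -257.41  115.24] [-0.1  1.6  4.9] [ 0.08 -0.45 -0.05]
[ 467.6  -257.43  115.22] [0.8 1.2 5.8] [ 0.09 -0.4  -0.11]
[ 467.59 -257.41  115.22] [0.5 1.7 4.8] [ 0.04 -0.45 -0.09]
[ 467.57 -257.43  115.19] [0.7 2.3 5.8] [ 0.05 -0.48 -0.09]
```

```bash
python3 - <<'E'
from rect import *
s=[get_image("scene") for _ in range(10)]
B=np.mean([i["color"] for i in s],0).astype(np.uint8)
cv2.imwrite("pics/g7.png",cv2.cvtColor(cv2.resize(B[160:235,260:335],None,fx=8,fy=8,interpolation=2),4))
E
sleep 1
```

```text
(no output)
```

View pics/g7.png

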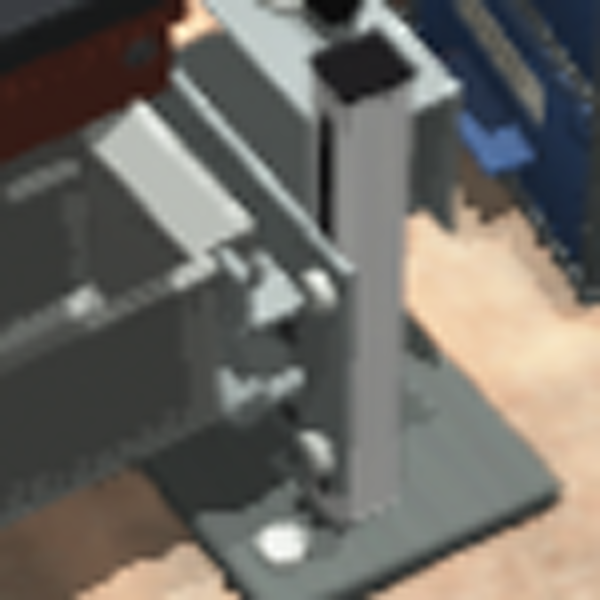

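```bash
python3 - <<'E'
from h import *
from scipy.optimize import brentq
s=get_image("scene");yaw=-.355
c,sn=np.cos(yaw),np.sin(yaw)
# rail mid from top-view rectification (x=-0.3,y=1.5 in yaw -.315 frame)
c0,s0=np.cos(-.315),np.sin(-.315);u,v=590.6,-101.7
R=np.array([u*c0-v*s0,u*s0+v*c0]);print(R)
def wp(x,y): return np.r_[R+[ (x+17)*c-y*sn,(x+17)*sn+y*c],0]
def dist(x,z,P):  # signed px distance of P from the projected line at stand x, height z
    a,b=[np.array(proj(s,wp(x,y)+[0,0,z])) for y in(60,-60)];d=(b-a)/np.linalg.norm(b-a);w=np.array(P)-a;return d[0]*w[1]-d[1]*w[0]
px=lambda X,Y:(260+(X+.5)/8-.5,160+(Y+.5)/8-.5)
for n,x,Ps in(("sheet",0,[(180,78),(265,172),(345,272)]),("sheet back",2,[(180,78),(265,172),(345,272)]),("web rear",-9.5,[(140,101),(195,163),(250,224)]),("rail behind",-17,[])):
    print(n,[round(brentq(lambda z:dist(x,z,px(*p)),40,200),1) for p in Ps])
for q in((0,-60,106),(0,-60,101),(-9.5,-50,107),(-9.5,-50,101)):
    a=proj(s,wp(q[0],q[1])+[0,0,q[2]]);print(q,(a[0]-260)*8,(a[1]-160)*8)
E
```

```text
[ 530.03200626 -279.67359964]
sheet [108.4, 108.4, 104.6]
sheet back [104.7, 104.7, 100.9]
web rear [103.5, 103.5, 103.7]
rail behind []
(0, -60, 106) 315.2379526513828 235.1496199897183
(0, -60, 101) 315.04362438454336 250.41936048539355
(-9.5, -50, 107) 256.63488754974605 221.76874393755793
(-9.5, -50, 101) 256.6802336671112 240.10605283917766
```

The web's top edge is level with the sheet's top within the scene's bias, so the web rests on the rail with h ≈ 103. I'm releasing gently.

Request:
{"fn": "move_arm", "kwargs": {"motion": [[0,0,0,0,0,0,20],[0,0,0,0,0,0,30],[0,0,0,0,0,0,40],[0,0,0,0,0,0,40],[0,0,0,0,0,0,40]]}}

```text
t: 13.18
ee_pos: [466.7, -257.1, 114.4]
orientation: [-2.567, -1.81, 0.001]
ft_force: [-0.0, -0.1, -0.4]
width: 39.2
```

```bash
python3 - <<'E'
from h import *
np.set_printoptions(precision=1,suppress=True)
o=get_obs();print(o["ee_pos"],o["ft_force"],o["width"])
for n in("scene","top"):
    im=get_image(n)
    for l in("lip_slot","bin_grip","bin"): print(n,l,[(round(m["p"],2),onz(im,*m["location"],{"lip_slot":103,"bin_grip":132,"bin":52}[l])) for m in mark_of(im,l)[:1]])
E
```

```text
[ 466.7 -257.1  114.4] [-0.  -0.1 -0.4] 39.15999723865731
scene lip_slot [(0.77, array([ 530.3, -278.9,  103. ]))]
scene bin_grip [(0.88, array([ 458.4, -260.1,  132. ]))]
scene bin [(0.93, array([ 461.6, -268.4,   52. ]))]
top lip_slot [(0.58, array([ 530.4, -283.3,  103. ]))]
top bin_grip []
top bin []
```

Released: wrist force is about 0 and lip_slot is seen at (530,-280), which is the rail's middle. I'm lifting, then turning the tool over the wing.

Request:
{"fn": "move_arm", "kwargs": {"motion": [[0,0,15,0,0,0,40],[0,0,45,0,0,0,40],[0,0,75,0,0,0,40],[0,0,95,0,0,-0.11,50],[0,0,95,0,0,-0.22,60]]}}

```text
t: 14.0
ee_pos: [469.2, -258.5, 214.2]
orientation: [2.749, 1.507, 0.006]
ft_force: [-0.3, -0.7, -0.7]
width: 49.9
```

Request:
{"fn": "move_arm", "kwargs": {"motion": [[20,-8,0,0,0,-0.12,60],[40,-15,0,0,0,-0.24,60],[60,-22,0,0,0,-0.36,60],[80,-30,0,0,0,-0.48,60],[109,-39,0,0,0,-0.6,60]]}}

```text
t: 14.42
ee_pos: [575.6, -296.3, 209.6]
orientation: [-3.078, -0.627, 0.002]
ft_force: [-0.2, 0.1, 1.0]
width: 60.0
```

Request:
{"fn": "move_arm", "kwargs": {"motion": [[0,0,0,0,0,-0.12,60],[0,0,0,0,0,-0.24,60],[0,0,0,0,0,-0.36,60],[0,0,0,0,0,-0.48,60],[0,0,0,0,0,-0.6,60]]}}

```text
t: 14.83
ee_pos: [575.8, -296.1, 209.4]
orientation: [-3.126, 0.31, 0.001]
ft_force: [0.1, 0.9, -0.2]
width: 60.1
```

Request:
{"fn": "move_arm", "kwargs": {"motion": [[0,0,0,0,0,-0.12,60],[0,0,0,0,0,-0.157,60],[0,0,0,0,0,-0.157,60]]}}

```text
t: 15.08
ee_pos: [575.8, -296.1, 209.6]
orientation: [-3.093, 0.547, 0.0]
ft_force: [1.2, 1.0, -0.3]
width: 59.6
```

```bash
python3 - <<'E'
from h import *
np.set_printoptions(precision=1,suppress=True)
s=[get_image("scene") for _ in range(5)];t=[get_image("top") for _ in range(3)]
o=get_obs();print(o["ee_pos"],o["orientation"],o["ft_force"],o["qpos"])
f=lambda i,x,y:cv2.resize(np.mean([k["color"] for k in i],0).astype(np.uint8)[y:y+140,x:x+100],None,fx=4,fy=4,interpolation=2)
cv2.imwrite("pics/g8.png",cv2.cvtColor(np.hstack([f(t,230,140),f(s,240,100)]),4))
for n,im in(("s",s[-1]),("t",t[-1])):
  for l in("lip_slot","bin_grip","bin"): print(n,l,[(round(m["p"],2),onz(im,*m["location"],{"lip_slot":103,"bin_grip":132,"bin":52}[l])) for m in mark_of(im,l)[:1]])
E
```

```text
[ 575.9 -296.2  209.7] [ 3.1 -0.5 -0. ] [-0.   0.7 -0.3] [-0.5  0.5  1.6 -0.   1.1 -0.1]
s lip_slot [(0.79, array([ 528.7, -283.1,  103. ]))]
s bin_grip [(0.61, array([ 464.5, -260.1,  132. ]))]
s bin [(0.87, array([ 463.4, -260.1,   52. ]))]
t lip_slot [(0.95, array([ 525.1, -279.9,  103. ]))]
t bin_grip [(0.96, array([ 466.2, -255.2,  132. ]))]
t bin [(0.91, array([ 472. , -253.9,   52. ]))]
```

```bash
sleep 1
```

```text
(no output)
```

View pics/g8.png

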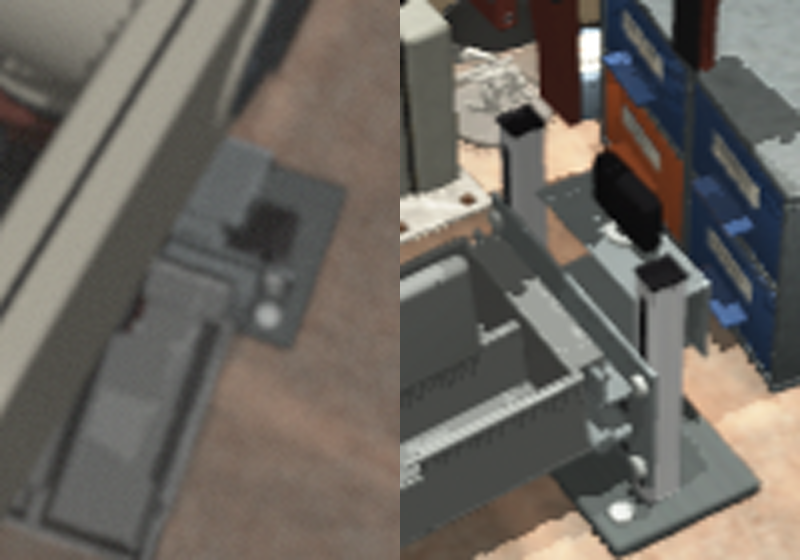

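The bin hangs on the rail, with the web level with the sheet near (560,330), and the open fingers straddle the wing. I'm descending, gripping, then turning.

Request:
{"fn": "move_arm", "kwargs": {"motion": [[0.5,-0.3,-25,0,0,0,60],[0.5,-0.3,-50,0,0,0,60],[0.5,-0.3,-70,0,0,0,60],[0.5,-0.3,-82,0,0,0,60],[0.5,-0.3,-82,0,0,0,60]]}}

```text
t: 16.2
ee_pos: [574.8, -295.6, 124.8]
orientation: [-3.092, 0.545, 0.007]
ft_force: [-0.3, 0.3, 1.2]
width: 60.0
```

Request:
{"fn": "move_arm", "kwargs": {"motion": [[0,0,0,0,0,0,30],[0,0,0,0,0,0,20],[0,0,0,0,0,0,5],[0,0,0,0,0,0,5],[0,0,0,0,0,0,5]]}}

```text
t: 16.62
ee_pos: [576.9, -296.7, 128.7]
orientation: [3.093, -0.545, 0.003]
ft_force: [-0.1, -0.3, -0.5]
width: 30.1
```

Request:
{"fn": "move_arm", "kwargs": {"motion": [[0,0,0,0,0,0,5],[0,0,0,0,0,0,5],[0,0,0,0,0,0,5],[0,0,0,0,0,0,5],[0,0,0,0,0,0,5]]}}

```text
t: 17.03
ee_pos: [576.0, -296.3, 127.9]
orientation: [-3.094, 0.545, 0.001]
ft_force: [-3.6, 1.2, 5.5]
width: 11.9
```

Request:
{"fn": "move_arm", "kwargs": {"motion": [[0,0,0,0,0,0.08,5],[0,0,0,0,0,0.18,5],[0,0,0,0,0,0.28,5],[0,0,0,0,0,0.38,5],[0,0,0,0,0,0.48,5]]}}

```text
t: 17.45
ee_pos: [576.0, -296.4, 127.9]
orientation: [-3.134, -0.213, 0.001]
ft_force: [-3.9, 1.4, 5.2]
width: 11.6
```

Request:
{"fn": "move_arm", "kwargs": {"motion": [[0,0,0,0,0,0.1,5],[0,0,0,0,0,0.2,5],[0,0,0,0,0,0.3,5],[0,0,0,0,0,0.4,5],[0,0,0,0,0,0.5,5]]}}

```text
t: 17.87
ee_pos: [576.1, -296.4, 127.9]
orientation: [-2.984, -0.982, 0.001]
ft_force: [-3.7, 0.6, 4.8]
width: 11.5
```

```bash
python3 - <<'E'
from workcell import *
o=get_obs();print(o["ee_pos"],o["ft_force"],o["moment"],o["width"],o["orientation"])
E
```

```text
[ 576.08257346 -296.36261523  127.92939348] [-3.70572687  0.61264799  4.82544126] [ 0.11315709  0.6474607  -0.10232386] 11.51507424057254 [-2.98374572e+00 -9.81938584e-01  8.09982759e-04]
```

Request:
{"fn": "move_arm", "kwargs": {"motion": [[0,0,0,0,0,0.1,5],[0,0,0,0,0,0.2,5],[0,0,0,0,0,0.3,5],[0,0,0,0,0,0.4,5],[0,0,0,0,0,0.5,5]]}}

```text
t: 18.28
ee_pos: [576.1, -296.3, 127.9]
orientation: [-2.648, -1.689, 0.001]
ft_force: [-3.9, 1.1, 5.0]
width: 11.9
```

Request:
{"fn": "move_arm", "kwargs": {"motion": [[0,0,0,0,0,0.05,5],[0,0,0,0,0,0.09,5],[0,0,0,0,0,0.09,5]]}}

```text
t: 18.53
ee_pos: [576.1, -296.3, 127.9]
orientation: [-2.572, -1.802, 0.0]
ft_force: [-3.1, 0.6, 4.7]
width: 12.0
```

```bash
python3 - <<'E'
from workcell import *;import numpy as np
o=get_obs();r=o["orientation"];print(o["ee_pos"],o["ft_force"],o["moment"],2*np.arctan2(r[1],r[0]))
E
```

```text
[ 576.11577195 -296.29493833  127.92881338] [-3.06796755  0.64507096  4.72001834] [ 0.23956055  0.5612867  -0.44919124] -5.061038342050665
```

The turning moment rose from 0.10 to 0.45 N m, which is the stop. One small push to confirm.

Request:
{"fn": "move_arm", "kwargs": {"motion": [[0,0,0,0,0,0.03,5],[0,0,0,0,0,0.03,5]]}}

```text
t: 18.7
ee_pos: [576.1, -296.3, 127.9]
orientation: [-2.546, -1.838, -0.0]
ft_force: [-3.1, 0.9, 4.9]
width: 12.2
```

```bash
python3 - <<'E'
from workcell import *;import numpy as np
o=get_obs();r=o["orientation"];print(o["ee_pos"],o["ft_force"],o["moment"],2*np.arctan2(r[1],r[0])+6.2832)
E
```

```text
[ 576.09209669 -296.2924558   127.92017356] [-3.102879    0.94871021  4.91972659] [ 0.1885775   0.58774266 -0.72608728] 1.2506920281032663
```

Request:
{"fn": "move_arm", "kwargs": {"motion": [[0,0,0,0,0,0,20],[0,0,0,0,0,0,30],[0,0,0,0,0,0,40],[0,0,0,0,0,0,40],[0,0,0,0,0,0,40]]}}

```text
t: 19.12
ee_pos: [576.5, -296.4, 127.5]
orientation: [2.547, 1.84, 0.0]
ft_force: [-1.0, -0.6, -0.3]
width: 39.6
```

Request:
{"fn": "move_arm", "kwargs": {"motion": [[0,0,15,0,0,0,40],[0,0,45,0,0,0,40],[0,0,80,0,0,0,40],[0,0,120,0,0,0,40],[-10,20,150,0,0,0,40]]}}

```text
t: 19.53
ee_pos: [568.2, -278.9, 280.7]
orientation: [2.545, 1.835, 0.002]
ft_force: [-0.3, 0.2, 0.4]
width: 40.3
```

Request:
{"fn": "move_arm", "kwargs": {"motion": [[-12,38,0,0,0,0,40],[-24,76,0,0,0,0,40],[-36,114,0,0,0,0,40],[-48,152,0,0,0,0,40],[-60,190,0,0,0,0,40]]}}

```text
t: 19.95
ee_pos: [505.5, -85.0, 277.8]
orientation: [2.547, 1.839, 0.001]
ft_force: [0.6, 0.3, -0.2]
width: 40.2
```

Request:
{"fn": "move_arm", "kwargs": {"motion": [[0,38,0,0,0,0,40],[0,76,0,0,0,0,40],[0,114,0,0,0,0,40],[0,152,0,0,0,0,40],[0,190,0,0,0,0,40]]}}

```text
t: 20.37
ee_pos: [506.1, 105.4, 277.9]
orientation: [2.546, 1.839, 0.001]
ft_force: [0.8, -0.0, 1.2]
width: 40.2
```

```bash
python3 - <<'E'
from h import *
np.set_printoptions(precision=1,suppress=True)
s=[get_image("scene") for _ in range(5)];t=[get_image("top") for _ in range(5)]
o=get_obs();print(o["t"],o["ee_pos"],o["ft_force"])
f=lambda i,x,y:cv2.resize(np.mean([k["color"] for k in i],0).astype(np.uint8)[y:y+140,x:x+100],None,fx=4,fy=4,interpolation=2)
cv2.imwrite("pics/g9.png",cv2.cvtColor(np.hstack([f(t,230,140),f(s,240,100)]),4))
for n,im in(("s",s[-1]),("t",t[-1])):
  for l,z in dict(lip_slot=103,bin_grip=132,bin=52,tape=0,offcut=0).items(): print(n,l,[(round(m["p"],2),onz(im,*m["location"],z)) for m in mark_of(im,l)[:1]])
E
```

```text
20.8667 [506.5 102.4 277.7] [ 0.1 -0.5  0.5]Traceback (most recent call last):
  File "<stdin>", line 8, in <module>
ValueError: only the last four pictures can be asked about
```

```bash
sleep 1
```

```text
(no output)
```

View pics/g9.png

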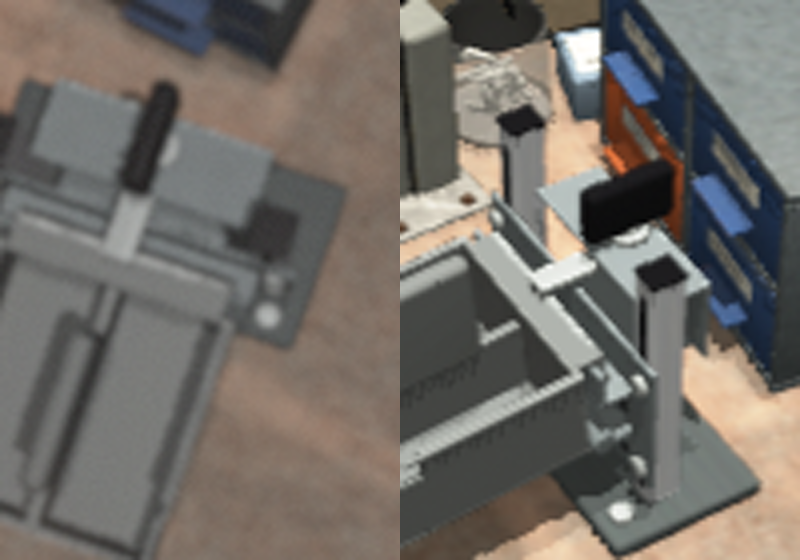

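The picture shows the wing along the stand's x, at about (155,135) in the top crop. The tongue, near (127,225), lies over the middle of the lip, and the bin hangs on the rail. I'm checking tape and offcut, then handing in.

```bash
python3 - <<'E'
from h import *
np.set_printoptions(precision=1,suppress=True)
im=get_image("top")
for l in("tape","offcut"): print(l,[(round(m["p"],2),onz(im,*m["location"],0)) for m in mark_of(im,l)[:1]])
print(close_job())
E
```

```text
tape [(0.58, array([ 440.4, -500.2,    0. ]))]
offcut [(0.87, array([ 404.2, -137.3,    0. ]))]
the job is handed in; nothing more can be done
None
```

The bin is hanging on the middle of the rail and locked. I handed the job in at about 21 s of the 64 s allowed.

- **Hanging the bin:** I lowered it in 1–2 mm steps until it touched the rail at about 103 mm height. The force there was +6.5 N against −3 N for the bin's weight. I nudged the bin forward to make sure the lip, not the rest bar, was taking the load: the sideways force dropped and the load stayed. The nudge moved the arm only about 0.3 mm of the 1.2 mm commanded. I then let go, and the force fell to about 0.
- **Locking it:** I turned the wing knob counter-clockwise until it hit its stop. The turning moment rose from 0.10 to 0.73 N m while pressing. I let go and moved the arm well away.
- **Last checks:** The final picture shows the wing parallel to the stand's x axis, the tongue over the middle of the lip and the bin hanging. The tape and offcut, which the arm never went near, were found 5–8 mm from their first positions, about the scatter of the detector.

**Disagreements:**
- My first camera estimate of the rail height was 94–100 mm, below the 103 mm found by touch.
- In the scene camera, heights read about 3 mm low.
- The camera put the stand's yaw at −0.30 to −0.37 rad. I used about −0.35, matched to the bin's lip.

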